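Hang the last ring in the cleaning tank

TASK

Push down the latch paddle on the side of the cleaning tank so that its sprung lid swings open. Then take the hanger that carries the machined ring from the loading stand (leave the empty hanger there) and lower it gently, not dropping it, into the one wide gap between the rings already hanging in the tank, so that its two end hooks sit fully down over the two rails and it hangs straight and free, touching neither neighbour. Do not disturb the hangers already in the tank, leave the lid open and let go.

Things in the scene. Friction and masses are not known exactly. Their poses are not given: they have to be found in the camera images.
- tank: Stainless tank, dry, fixed: 310 mm along its x, 200 mm along its y, rim 168 mm high, walls 5 mm. Origin: centre of its underside, z up. Inside, two square rails (10 x 10 mm) run along x, centre lines at y = -70 and +70 mm, tops 115 mm above the origin; hangers lie across both. Latch on its -y side, lid hinged on its +y side.
- lid (a joint): Angle of the sprung flat lid (rad): 0 shut and latched, 2.05 fully open, leaning back beyond the tank's +y side. The hinge line runs along the tank's x, at y = +105 mm and 169 mm high. Once unlatched its spring swings it open by itself in about 2 s (push under 3 N) and keeps it open; open, its edge stands about 355 mm above the bench.
- lid_edge (a point): Middle of the lid's free edge, upper face (when shut: on the latch side, 177 mm above the bench).
- latch (a joint): Angle of the rocker latch (rad): 0 at rest, 0.25 fully pressed, sprung back. From about 0.12 (paddle pushed down 4 to 5 mm) its nose is off the lid's edge and the lid is released.
- latch_pad (a point): Pressing point on the upper face of the latch's black paddle, 38 mm outside its pivot (about 147 mm from the tank's middle towards the tank's -y, 144 mm high). Paddle 62 mm along the tank's x, 50 mm across; free space above it and on its outer side. Pushing it straight down takes 2 N to start and about 5 N to the end of its 9 mm travel.
- hanger: The hanger to be hung: steel crossbar 166 mm along its own y, 14 mm wide in x, 7 mm thick. Origin: middle of the crossbar's underside, which rests on rails or stand; z up. At both ends a lip is bent down 15 mm; the lips' inner faces are 158 mm apart, flaring outwards, and go outside the rails (150 mm over their outer faces). About 0.3 to 0.6 kg.
- hanger_grip (a point): Middle of the hanger's black handle block, 27 mm above the hanger's origin: 16 mm in x, 44 mm in y, 40 mm tall (from 7 to 47 mm above the origin). Grip it from above across its 44 mm, along the hanger's y; the crossbar passes below it.
- hanger_ring (a point): Centre of the machined steel ring held under the crossbar, 50 mm below the hanger's origin: 80 mm outside diameter, 62 mm bore, 24 mm thick along the hanger's x, its lowest point 90 mm below the origin. The clamp at its top is the thickest part: 28 mm in x, 34 mm in y.
- spare: Empty hanger: the same crossbar, handle and clamp but no ring. It hangs on the loading stand beside the loaded one, 70 to 100 mm from it on either side. Stays there. Same origin and axes.
- stand: Aluminium loading stand, fixed: base plate 180 x 190 x 10 mm with two upright side plates 10 mm thick, 170 mm long along its x, centred at y = -70 and +70 mm, whose top edges are 115 mm above its origin (centre of the underside). The hangers lie across them like across the tank's rails.
- ring_a: Neighbour already hanging in the tank, the same as the loaded hanger: the one on the -x side of the wide gap (tank's x). Same origin and axes as hanger.
- ring_b: Neighbour on the +x side of the wide gap; 70 to 78 mm from ring_a, middle to middle. Same shape, origin and axes.
- ring_c: Hanging hanger with ring next to ring_b, 42 to 46 mm further along the tank's +x. Same shape, origin and axes.
- ring_d: Hanging hanger with ring next to ring_a, 42 to 46 mm further along the tank's -x. Same shape, origin and axes.

How it is judged:
On the way:
1. the latch has been pressed and the lid has swung open (value of joint lid above 1.7 rad), for 0.2 s.
At the end, for the whole second after the job is handed in: Loaded hanger at rest on both tank rails between ring_a and ring_b, touching neither: seated within 3 mm, middle within 7 mm, level to 0.06 and square to 0.12 rad. The four others upright within 12 mm of their start, the empty hanger within 25 mm of its start, lid open beyond 1.7 rad (z of hanger in the frame of tank between 0.112 and 0.118 m and y of hanger in the frame of tank between -0.007 and 0.007 m and x of hanger in the frame of ring_a above 0.024 m and x of hanger in the frame of ring_b below -0.024 m and contact force between hanger and ring_a below 0.05 N and contact force between hanger and ring_b below 0.05 N and angle between the y axis of hanger and the y axis of tank, either way round below 0.12 rad and angle between each of hanger, ring_a, ring_b, ring_c, ring_d's own z axis and vertical below 0.06 rad and linear speed of hanger below 0.02 m/s and value of joint lid above 1.7 rad and distance of each of ring_a, ring_b, ring_c, ring_d from where it was at the start of the episode below 0.012 m and distance of spare from where it was at the start of the episode below 0.025 m).
It fails at once if a hanger already in the tank is pushed more than 20 mm, or tipped or lifted off a rail (more than 0.2 rad) (distance of any of ring_a, ring_b, ring_c, ring_d from where it was at the start of the episode above 0.02 m or angle between any of ring_a, ring_b, ring_c, ring_d's own z axis and vertical above 0.2 rad).
It fails at once if the hanger is dropped onto the rails (faster than 0.5 m/s within 60 mm of its seat in the tank, as after a fall of more than about 13 mm) (horizontal distance between hanger and tank below 0.15 m and z of hanger in the frame of tank below 0.175 m and linear speed of hanger above 0.5 m/s).
It fails at once if the empty hanger is knocked off the loading stand (height (world z) of spare below 0.1 m).
It also fails if it takes over 59 s, if anything falls off the work surface, if the arm or the gripper's body presses on something with over 40 N, if the wrist force passes 120 N, or if a joint passes its speed limit or range.

ROBOT

A 6-joint arm with a two-finger parallel gripper is mounted at the origin on the work surface. World frame = base frame: x ahead of the robot, y to its left, z up, the work surface at z = 0. Lengths are in m, angles in rad, forces in N, time in s.
With the tool pointing down it reaches from about 0.275 to 0.775 m from the base axis. Payload 14.6 kg.
Tool frame: the origin (TCP) lies at the very end of the fingers, on their centre line; the grasp point (between the pads) lies 19 mm behind it; z points along the fingers, y is the line along which they close (so a half turn about z gives the same grasp; the last joint's range is limited). The gripper opens to 85 mm and grips with 20 to 120 N. Pads are 22 mm wide; open, the fingers measure 114 mm over their backs; the gripper's body (76 mm by 85 mm) begins 54 mm behind the grasp point. The pads swing forward as they close: fully open they stand 13 mm farther back than shut.
Start: joints at [-0.155, 0.263, -0.048, 1.259, 0, 1.415], TCP at [0.525, -0, 0.231] pointing down, gripper open.
Joint ranges: [-2.65, 2.65], [-0.89, 1.7], [-1.18, 1.37], [-2.13, 2.11], [-1.35, 1.29], [-3.14, 3.14]. Speed limits (rad/s): [1.89, 1.89, 2.57, 2.79, 3.14, 3.14].

INTERFACE

Orientations are given as a rotation vector (axis times angle).
In Python, from workcell import * gives the robot as it stands. The module is installed in compiled form; this text tells all that it offers.
- The arm moves only by the tool play_rows, never from a script. Its arguments are lists of equal length, an entry for each row: "translation": the shift along the tool's x, y, z in mm, a list of three; "rotation": the turn, a rotation vector about the tool's x, y, z in rad, a list of three. A call has exactly 5 rows; each row shifts and turns the commanded pose from where the row before left it, along the tool's axes as they then stand; what a row does not reach is not made up. A row lasts 1/12 s, in which the tool goes at most 41.7 mm and 7.16 degrees, less where a joint would pass 70% of its speed; a pose out of reach is approached as far as the arm can. A call with a gripper value outside its range is refused whole. "grip" is the opening, from 0 (shut) to 1 (fully open), set as the call begins (left out, the last holds). The fingers move at their own pace and stop on an object; "squeeze" is the grip in N (left out, the last holds). Time passes only in rows, so rows that do not move let the fingers close, or fill a call up. It gives the time, the measured TCP pose, the force, the opening and the grip force at its end, in the units of the state.
- observe(): the state, without advancing time (a new reading comes with each control period).
- read_camera(name): name is "scene" or "side" or "wrist"; returns (picture, depth): 480x640x3 uint8, blue, green, red; 480x640 float32, m along the optical axis (not along the pixel's ray), 0 where there is no reading.
- camera_params(name): a dict with "K" (3x3 intrinsics, pixels), "k1" (the pictures are not rectified: a ray, as slopes to the right and down, at radius r is drawn at 1 + k1 r^2 times it, then the intrinsics apply), "extrinsics" (4x4, takes a point from world to camera coordinates). Camera axes: x right, y down, z forward; pixel columns grow to the right and rows downward; lengths in m; the calibration is good to about 2 mm. A picture is of the moment at which its call begins: read the wrist's pose just before it. camera_params takes no time and is no camera call; for the wrist camera it gives the pose at the moment of the call.
- hand_in(): hands the job in; it is judged then, once.
The state is a dict: "time_s": time; "joint_positions": joint angles; "joint_vel": joint speeds; "joint_efforts": joint torques, N m; "ee_pos": TCP position; "tcp_rot": TCP orientation; "contact_force": force on the tool from outside, world axes, zero at the start; "moment": the same for the moment, N m; "gripper_width": finger opening in m; "grip_force": force on a finger pad.
Only numpy, scipy, OpenCV 4.12 (cv2) and the standard library are available. Lean on these libraries where they do the work, as an engineer would, in place of code of your own. Each camera call takes 0.05 s, during which the arm holds its last target. There are 200 camera calls.

## Working session

There is one attempt and no reset: what is moved stays moved. The work goes in short steps, Python scripts to look and compute and a tool call to move; the robot and the scene stay as the last step left them, time stands still between calls to the robot, and variables do not carry over. Pictures are saved under pics/ and viewed, at most 10 in all, crops included, and the job is handed in when it is done.

Besides the shell and the picture viewer there is one more tool, called after ">>>" as name(argument=value, ...) on one line, values as JSON. play_rows: Moves the arm, as the interface text tells. Its arguments: {"type":"object","properties":{"translation":{"type":"array","items":{"type":"array","items":{"type":"number"}}},"rotation":{"type":"array","items":{"type":"array","items":{"type":"number"}}},"grip":{"type":"number"},"squeeze":{"type":"number"}},"required":["translation","rotation"]}

```bash
mkdir -p pics; cat > h.py <<'E'
from workcell import *
import numpy as np, cv2
from scipy.spatial.transform import Rotation as R
def snap(n):
    p=camera_params(n); img,d=read_camera(n); return img,d,p
def cloud(d,p):
    K=p["K"];v,u=np.mgrid[0:480,0:640]
    xd=(u-K[0][2])/K[0][0]; yd=(v-K[1][2])/K[1][1]
    x,y=xd.copy(),yd.copy()
    for _ in range(8):
        f=1+p["k1"]*(x*x+y*y); x=xd/f;y=yd/f
    P=np.stack([x*d,y*d,d],-1)
    E=np.array(p["extrinsics"])
    W=(P-E[:3,3])@E[:3,:3]
    W[d<=0]=np.nan
    return W
E
python3 - <<'E'
from h import *
s=observe();print(s)
for n in("scene","side"):
    i,d,p=snap(n);cv2.imwrite(f"pics/{n}0.png",i);np.savez(f"{n}0.npz",i=i,w=cloud(d,p))
    E=np.array(p["extrinsics"]);print(n,p["K"],p["k1"],-E[:3,:3].T@E[:3,3])
E
```

```text
{'time_s': 0.0, 'joint_positions': array([-1.55292768e-01,  2.63514979e-01, -4.89197759e-02,  1.25940249e+00,
       -3.10155643e-06,  1.41547333e+00]), 'joint_vel': array([ 0.00070574, -0.00124428,  0.00089691,  0.00045843,  0.00106358,
       -0.00020401]), 'joint_efforts': array([ 6.28219332e-04, -6.37613010e+01,  3.84567368e+01,  1.37825581e-02,
        8.02127857e-07, -5.80562346e-05]), 'ee_pos': array([5.24731487e-01, 3.97141082e-05, 2.30835515e-01]), 'tcp_rot': array([-2.22081439e+00, -2.22088153e+00,  9.67086423e-04]), 'contact_force': array([-0.6477295 ,  0.48154192,  1.35945065]), 'moment': array([ 0.01718777, -0.00234171,  0.0136487 ]), 'grip_force': 0.0, 'gripper_width': 0.08580613106958639}
scene [[568.05418249   0.         319.28542433]
 [  0.         568.05418249 232.67089219]
 [  0.           0.           1.        ]] -0.1287199954133508 [ 0.98132919 -0.30011714  1.03531913]
side [[524.74947493   0.         319.928285  ]
 [  0.         524.74947493 238.64632109]
 [  0.           0.           1.        ]] -0.057362566154402446 [-0.01476301 -0.77379286  0.69076599]
```

View pics/scene0.png

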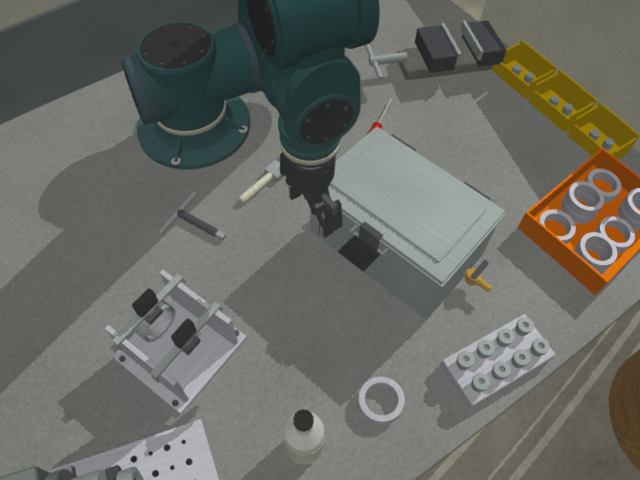

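View pics/side0.png

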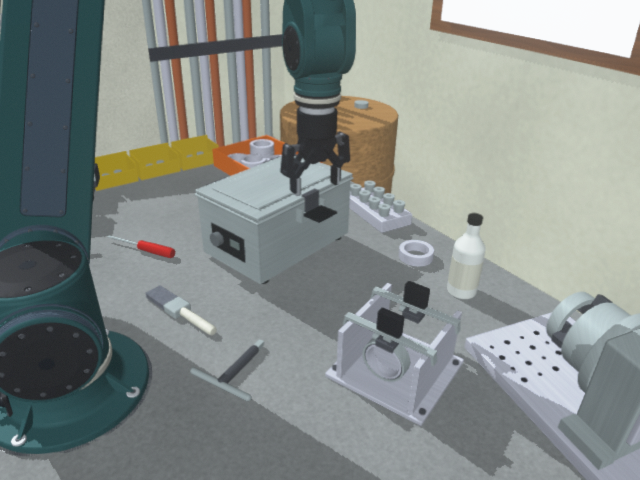

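The scene view shows the shut tank, with its paddle at about (360,252). The stand has handles at (147,304) and (186,336); the ring hangs under the one nearer the robot, which the side view confirms with the ring at (385,360).

```bash
python3 - <<'E'
from h import *
def rep(n,m,W,img):
    P=W[m];c,(w,h),a=cv2.minAreaRect((P[:,:2]*1000).astype(np.float32))
    print(n,len(P),"c",np.round(c,1),"wh",np.round((w,h),1),"a",round(a,1),"zmed",np.round(np.median(P[:,2])*1000,1))
for n in("scene","side"):
    f=np.load(n+"0.npz");i=f["i"];W=f["w"]
    z=W[...,2];dark=i.max(2)<60
    X=W[...,0];Y=W[...,1]
    k=np.ones((3,3),np.uint8)
    for nm,m in (("handles",dark&(abs(z-.162)<.005)&(Y<-.1)),("pad",dark&(abs(z-.144)<.008)&(X>.3)),("lid",(abs(z-.175)<.008)&(X>.3)&~dark),("bars",(abs(z-.122)<.005)&~dark&(X<.55)&(Y<-.1))):
        nn,l,st,_=cv2.connectedComponentsWithStats(cv2.morphologyEx(m.astype(np.uint8),cv2.MORPH_OPEN,k) if nm=="lid" else m.astype(np.uint8))
        for j in range(1,nn):
            if st[j,4]>60: print(st[j]);rep(n+" "+nm,l==j,W,i)
E
```

```text
[133 289  21  21 181]
scene handles 181 c [ 468. -306.] wh [16.2 41.7] a 17.7 zmed 161.0
[172 319  21  23 198]
scene handles 198 c [ 555.1 -275.3] wh [15.2 40.7] a 21.8 zmed 161.2
[338 236  41  35 814]
scene pad 814 c [587.5  67.4] wh [61.7 51.9] a 13.3 zmed 143.7
[135 296  21  20 108]
scene pad 108 c [ 473.7 -305.5] wh [10.3 40.8] a 7.6 zmed 143.8
[174 327  21  20 100]
scene pad 100 c [ 561.4 -273.9] wh [ 8.5 42.1] a 11.9 zmed 143.9
[ 329  127  175  157 6380]
scene lid 6380 c [554.2 201.8] wh [315.8 217.7] a 14.0 zmed 177.7
[ 42 472  19   8 104]
scene lid 104 c [ 665.7 -550.3] wh [29.8 11.3] a 51.4 zmed 176.4
[113 274  70  72 578]
scene bars 578 c [ 465. -306.] wh [ 19.6 166.4] a 20.1 zmed 121.3
[194 302  26  28 250]
scene bars 250 c [ 536.  -224.5] wh [15.1 59.6] a 19.6 zmed 121.5
[406 282  23  12 136]
side handles 136 c [ 548.5 -275. ] wh [14.8 41.3] a 22.2 zmed 160.9
[378 309  26  14 170]
side handles 170 c [ 460.8 -305.9] wh [14.6 40.8] a 22.4 zmed 160.8
[  1 346  97  31 512]
side handles 512 c [ -13.2 -118.6] wh [  9.4 127.8] a 81.0 zmed 162.2
[305 206  31  16 290]
side pad 290
[... 651 characters left out ...]
 174.8
[269 157  12  10  64]
side lid 64 c [601.7 305.1] wh [73.2 25.9] a 41.0 zmed 177.7
[ 196  162  138   61 2135]
side lid 2135 c [523.4 191.6] wh [264.6 223.9] a 13.4 zmed 178.1
[340 170  12  12  96]
side lid 96 c [709.1 139.8] wh [52.1 25.2] a 50.4 zmed 178.0
[565 292  39  16 374]
side lid 374 c [ 743.4 -469.3] wh [41.4 51.9] a 72.8 zmed 172.7
[579 309  33  41 621]
side lid 621 c [ 688.3 -529.7] wh [95.5 37.3] a 53.3 zmed 175.6
[601 351  39  38 411]
side lid 411 c [ 637.5 -586.9] wh [76.4 10.6] a 71.3 zmed 174.6
[372 287  51  25 284]
side bars 284 c [ 538.7 -241.5] wh [ 18.7 100.9] a 20.7 zmed 121.3
[344 312  93  45 641]
side bars 641 c [ 461.9 -304. ] wh [ 17.5 166.4] a 19.7 zmed 121.1
```

>>> play_rows(translation=[[12,12,0],[12,12,0],[12,12,0],[11,13,0],[11,13,0]], rotation=[[0,0,0],[0,0,0],[0,0,0],[0,0,0],[0,0,0]], grip=0)

```text
time_s: 0.52
ee_pos: [0.5874, 0.0586, 0.231]
tcp_rot: [-2.221, -2.221, 0.001]
contact_force: [-0.3, -0.4, 0.1]
gripper_width: 0.0253
grip_force: 0.0
```

>>> play_rows(translation=[[0,0,16],[0,0,18],[0,0,18],[0,0,16],[0,0,8]], rotation=[[0,0,0],[0,0,0],[0,0,0],[0,0,0],[0,0,0]])

```text
time_s: 0.93
ee_pos: [0.5861, 0.0581, 0.1531]
tcp_rot: [-2.22, -2.22, 0.003]
contact_force: [0.2, 1.1, -0.3]
gripper_width: 0.0001
grip_force: 0.0
```

>>> play_rows(translation=[[0,0,0],[0,0,3],[0,0,3],[0,0,3],[0,0,3]], rotation=[[0,0,0],[0,0,0],[0,0,0],[0,0,0],[0,0,0]])

```text
time_s: 1.35
ee_pos: [0.5873, 0.058, 0.1436]
tcp_rot: [2.221, 2.221, 0.001]
contact_force: [0.2, -1.4, 3.1]
gripper_width: -0.0006
grip_force: 1.6
```

>>> play_rows(translation=[[0,0,2],[0,0,2],[0,0,2],[0,0,1],[0,0,0]], rotation=[[0,0,0],[0,0,0],[0,0,0],[0,0,0],[0,0,0]])

```text
time_s: 1.77
ee_pos: [0.5873, 0.0579, 0.1364]
tcp_rot: [2.221, 2.221, 0.001]
contact_force: [1.2, -0.7, 5.9]
gripper_width: 0.0001
grip_force: 3.1
```

```bash
python3 - <<'E'
from h import *
for k in range(1):
    i,d,p=snap("side");cv2.imwrite("pics/side1.png",i[60:330,150:470])
    print(observe()["ee_pos"],observe()["contact_force"])
E
```

```text
[0.58734371 0.05790828 0.13653708] [ 0.40683952 -1.0514967   5.56866198]
```

View pics/side1.png

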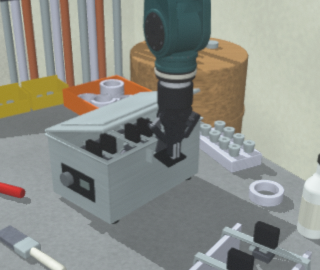

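The lid is swinging open with the paddle held down, and the hangers show at about (130,140) in the crop. I'll retreat to the stand.

>>> play_rows(translation=[[-20,0,-15],[-20,0,-15],[-20,0,-15],[-20,0,-15],[-20,0,-15]], rotation=[[0,0,0],[0,0,0],[0,0,0],[0,0,0],[0,0,0]])

```text
time_s: 2.23
ee_pos: [0.5867, -0.0427, 0.2118]
tcp_rot: [-2.221, -2.221, -0.0]
contact_force: [-0.2, -0.9, 0.4]
gripper_width: -0.0002
grip_force: 0.0
```

>>> play_rows(translation=[[-30,-12,-16],[-30,-12,-16],[-30,-12,-16],[-30,-12,-16],[-30,-12,-16]], rotation=[[0,0,0],[0,0,0],[0,0,0],[0,0,0],[0,0,0]], grip=1)

```text
time_s: 2.65
ee_pos: [0.5261, -0.1931, 0.2919]
tcp_rot: [-2.221, -2.221, -0.0]
contact_force: [0.6, -0.9, 0.8]
gripper_width: 0.0607
grip_force: 0.0
```

>>> play_rows(translation=[[-23,-13,0],[-23,-13,0],[-23,-13,0],[-23,-13,0],[-23,-13,0]], rotation=[[0,0,0],[0,0,0],[0,0,0],[0,0,0],[0,0,0]])

```text
time_s: 3.07
ee_pos: [0.4612, -0.3078, 0.2911]
tcp_rot: [-2.221, -2.221, -0.0]
contact_force: [0.5, 0.3, 0.7]
gripper_width: 0.0854
grip_force: 0.0
```

>>> play_rows(translation=[[0,0,0],[0,0,0],[0,0,0],[0,0,0],[0,0,0]], rotation=[[0,0,-0.12],[0,0,-0.12],[0,0,-0.12],[0,0,-0.12],[0,0,-0.12]])

```text
time_s: 3.48
ee_pos: [0.4619, -0.3069, 0.291]
tcp_rot: [-1.457, -2.782, -0.001]
contact_force: [0.1, 0.2, 0.4]
gripper_width: 0.0855
grip_force: 0.0
```

>>> play_rows(translation=[[0,0,0],[0,0,0],[0,0,0],[0,0,0],[0,0,0]], rotation=[[0,0,-0.12],[0,0,-0.12],[0,0,-0.12],[0,0,-0.12],[0,0,-0.12]])

```text
time_s: 3.9
ee_pos: [0.462, -0.3068, 0.291]
tcp_rot: [-0.57, -3.089, -0.001]
contact_force: [0.3, 0.2, -0.3]
gripper_width: 0.0856
grip_force: 0.0
```

>>> play_rows(translation=[[0,0,0],[0,0,0],[0,0,0],[0,0,0],[0,0,0]], rotation=[[0,0,-0.12],[0,0,-0.12],[0,0,-0.12],[0,0,-0.12],[0,0,-0.12]])

```text
time_s: 4.32
ee_pos: [0.462, -0.3068, 0.291]
tcp_rot: [0.369, -3.12, -0.001]
contact_force: [0.3, 0.2, -0.1]
gripper_width: 0.0856
grip_force: 0.0
```

>>> play_rows(translation=[[0,0,0],[0,0,0],[0,0,0],[0,0,0],[0,0,0]], rotation=[[0,0,-0.12],[0,0,0],[0,0,0],[0,0,0],[0,0,0]])

```text
time_s: 4.73
ee_pos: [0.462, -0.307, 0.2912]
tcp_rot: [0.541, -3.095, -0.0]
contact_force: [-1.0, 0.1, -0.4]
gripper_width: 0.0854
grip_force: 0.0
```

```bash
cat > meas.py <<'E'
from h import *
# cameras: clouds of handle tops (black) and crossbars near z=.161/.121
def meas(n,box,tag):
    i,d,p=snap(n);W=cloud(d,p);cv2.imwrite(f"pics/{n}{tag}.png",i)
    X,Y,z=W[...,0],W[...,1],W[...,2];inb=(X>box[0])&(X<box[1])&(Y>box[2])&(Y<box[3])
    dark=i.max(2)<60
    for nm,m in (("handle",dark&(abs(z-.162)<.005)&inb),("bar",(abs(z-.122)<.004)&~dark&inb)):
        nn,l,st,_=cv2.connectedComponentsWithStats(m.astype(np.uint8))
        for j in range(1,nn):
            if st[j,4]<50: continue
            P=W[l==j];c,(w,h),a=cv2.minAreaRect((P[:,:2]*1000).astype(np.float32))
            print(n,nm,st[j],"c",np.round(c,1),"wh",np.round((w,h),1),"a",round(a,1),"z",np.round(np.median(P[:,2])*1000,1))
    return i,W
E
python3 - <<'E'
from meas import *
s=observe();print(s["time_s"],s["ee_pos"],s["tcp_rot"],s["joint_positions"])
print(R.from_rotvec(s["tcp_rot"]).as_matrix().round(3))
meas("wrist",(.35,.65,-.45,-.15),"1")
for n in("scene","side"):
    i,W=meas(n,(.38,.75,.07,.35),"2"); np.savez(n+"2.npz",i=i,w=W)
E
```

```text
4.7333 [ 0.46199554 -0.30695628  0.29122168] [ 5.41313646e-01 -3.09458104e+00 -1.99932352e-04] [-7.33392898e-01  3.06746627e-01  1.75993778e-01  1.44015862e+00
  5.94077448e-05 -1.07973496e+00]
[[-0.941 -0.339 -0.   ]
 [-0.339  0.941  0.   ]
 [ 0.     0.    -1.   ]]
wrist handle [ 292  219   63   23 1333] c [ 463.  -304.1] wh [15.2 42.9] a 19.7 z 161.6
wrist handle [ 294  339   57   20 1064] c [ 550.8 -273. ] wh [15.8 42.8] a 22.3 z 161.4
wrist bar [ 216  208   84   19 1427] c [ 480.5 -351.6] wh [14.3 64.5] a 19.8 z 122.0
wrist bar [ 340  208   90   19 1407] c [ 447.  -258.5] wh [14.4 70. ] a 19.8 z 121.9
wrist bar [ 224  314  197   20 2535] c [ 551.2 -272.7] wh [ 15.6 166.5] a 20.7 z 121.7
scene handle [354 167  18  15 133] c [453.9 171.3] wh [15.8 44.1] a 11.8 z 160.9
scene handle [371 178  18  16 131] c [496.9 181.8] wh [15.3 43.2] a 11.3 z 161.1
scene handle [403 200  18  18 131] c [571.6 199.8] wh [13.9 42. ] a 13.8 z 160.7
scene handle [421 213  18  17 141] c [613.1 210.5] wh [14.5 42.8] a 15.3 z 161.1
scene handle [360 230  18  18  61] c [582.6  90.6] wh [44.1  4.3] a 11.6 z 1
[... 798 characters left out ...]
 [408 274  31  22  75] c [697.7 131.4] wh [65.1  6.2] a 17.9 z 121.7
side handle [288 179  14   6  50] c [606.7 208.2] wh [15.1 35.9] a 7.8 z 161.1
side handle [276 184  14   7  55] c [566.9 200.1] wh [18.4 35.5] a 9.0 z 160.5
side handle [251 194  14   8  58] c [489.5 180.5] wh [11.7 41.6] a 11.9 z 160.9
side handle [237 200  16   8  65] c [447.7 169.2] wh [16.  38.2] a 28.1 z 160.7
side bar [220 172 108  32 319] c [583.8 293.8] wh [115.  277.1] a 77.1 z 121.8
side bar [258 190  35  16 128] c [559.9 228.6] wh [ 16.9 109.3] a 13.5 z 121.7
side bar [325 193  25  14  69] c [680.9 132.5] wh [93.1  6. ] a 14.5 z 121.7
side bar [202 211  96  32 276] c [426.3 137.9] wh [ 99.3 224.9] a 45.4 z 122.2
```

View pics/wrist1.png

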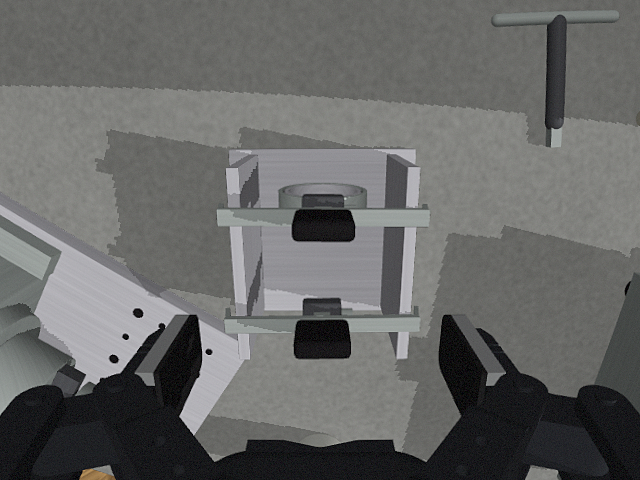

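View pics/scene2.png

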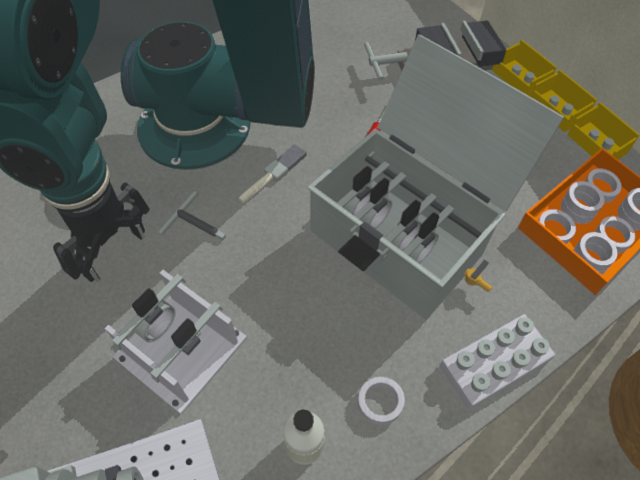

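The wrist view has the loaded handle at (323,225) in line with the hand. The lid is fully open, with hanger handles at (362,174), (380,186), (412,209) and (430,221) and the wide gap between the middle two. Now the descent and grasp.

>>> play_rows(translation=[[-1,1,25],[-1,1,30],[0,0,30],[0,0,30],[0,0,25]], rotation=[[0,0,0],[0,0,0],[0,0,0],[0,0,0],[0,0,0]])

```text
time_s: 5.3
ee_pos: [0.4628, -0.304, 0.1494]
tcp_rot: [0.544, -3.094, -0.001]
contact_force: [0.7, 0.5, 0.6]
gripper_width: 0.0857
grip_force: 0.0
```

>>> play_rows(translation=[[0,0,12],[0,0,8],[0,0,5],[0,0,1],[0,0,0]], rotation=[[0,0,0],[0,0,0],[0,0,0],[0,0,0],[0,0,0]])

```text
time_s: 5.72
ee_pos: [0.4635, -0.3047, 0.1258]
tcp_rot: [-0.545, 3.093, -0.001]
contact_force: [-0.2, -0.1, 0.2]
gripper_width: 0.0853
grip_force: 0.0
```

>>> play_rows(translation=[[0,0,0],[0,0,0],[0,0,0],[0,0,0],[0,0,0]], rotation=[[0,0,0],[0,0,0],[0,0,0],[0,0,0],[0,0,0]], grip=0, squeeze=60)

```text
time_s: 6.13
ee_pos: [0.4635, -0.3048, 0.126]
tcp_rot: [-0.546, 3.093, -0.002]
contact_force: [-1.4, -0.1, 6.4]
gripper_width: 0.0433
grip_force: 61.0
```

>>> play_rows(translation=[[0,0,0],[0,0,0],[0,0,0],[0,0,0],[0,0,0]], rotation=[[0,0,0],[0,0,0],[0,0,0],[0,0,0],[0,0,0]])

```text
time_s: 6.55
ee_pos: [0.4635, -0.3047, 0.1259]
tcp_rot: [-0.545, 3.093, -0.002]
contact_force: [-1.3, -0.4, 6.7]
gripper_width: 0.0434
grip_force: 61.1
```

>>> play_rows(translation=[[0,0,-4],[0,0,-10],[0,0,-20],[0,0,-25],[0,0,-25]], rotation=[[0,0,0],[0,0,0],[0,0,0],[0,0,0],[0,0,0]])

```text
time_s: 6.97
ee_pos: [0.4627, -0.304, 0.21]
tcp_rot: [0.546, -3.093, -0.002]
contact_force: [-0.0, -1.0, -3.1]
gripper_width: 0.0432
grip_force: 61.8
```

>>> play_rows(translation=[[0,0,-25],[0,0,-25],[0,0,-25],[0,0,-20],[0,0,-15]], rotation=[[0,0,0],[0,0,0],[0,0,0],[0,0,0],[0,0,0]])

```text
time_s: 7.38
ee_pos: [0.4631, -0.3044, 0.3212]
tcp_rot: [-0.546, 3.093, -0.001]
contact_force: [-0.4, -0.6, -4.0]
gripper_width: 0.0434
grip_force: 62.0
```

```bash
python3 - <<'E'
from h import *
t=np.radians(13.7);ex=np.array([np.cos(t),np.sin(t)]);ey=np.array([-np.sin(t),np.cos(t)])
bias={"scene":(4.3,-1.7),"side":(-2.6,-1.5)}
for n in bias:
    f=np.load(n+"2.npz");W=f["w"]*1000;i=f["i"]
    q=W[...,:2]-np.array(bias[n])-np.array([550,204]);x=q@ex;y=q@ey;z=W[...,2]
    inb=(abs(x)<190)&(abs(y)<150)&(i.max(2)>60)
    for nm,z0,dz in(("rim",168,3),("rail",115,3)):
        m=inb&(abs(z-z0)<dz)
        h,e=np.histogram(y[m],bins=np.arange(-150,151,4));print(n,nm,"y",[(int(a),int(b)) for a,b in zip(e,h) if b>8])
        h,e=np.histogram(x[m],bins=np.arange(-190,191,4));print(n,nm,"x",[(int(a),int(b)) for a,b in zip(e,h) if b>15])
s=observe();print(s["ee_pos"],s["contact_force"],s["gripper_width"])
E
```

```text
scene rim y [(-110, 189), (-106, 252), (-102, 234), (-98, 33), (-94, 17), (-90, 25), (-86, 18), (-82, 18), (-78, 17), (-74, 18), (-70, 20), (-66, 16), (-62, 18), (-58, 17), (-54, 22), (-50, 17), (-46, 20), (-42, 14), (-38, 19), (-34, 16), (-30, 19), (-26, 19), (-22, 17), (-18, 19), (-14, 17), (-10, 16), (-6, 17), (-2, 17), (2, 18), (6, 18), (10, 15), (14, 23), (18, 16), (22, 17), (26, 17), (30, 18), (34, 12), (38, 15), (42, 15), (46, 14), (50, 15), (54, 14), (58, 18), (62, 11), (66, 17), (70, 11), (74, 16), (78, 14), (82, 13), (86, 63), (90, 217), (94, 232), (98, 94), (102, 74), (106, 9)]
scene rim x [(-162, 77), (-158, 156), (-154, 145), (-150, 29), (-146, 17), (-142, 18), (-138, 22), (-130, 16), (-122, 18), (-114, 16), (-110, 17), (-98, 17), (-94, 17), (-90, 18), (-82, 18), (-74, 17), (-70, 19), (-66, 19), (-62, 20), (-58, 17), (-54, 22), (-50, 21), (-42, 17), (-38, 22), (-34, 22), (18, 23), (22, 20), (26, 21), (30, 19), (34, 20), (38, 20), (42, 21), (46, 17), (50, 23), (54, 21), (62, 21), (70, 18), (74, 16), (82, 21), (86, 16), (90, 18), (94, 22), (98, 20), (102, 20), (106, 22), (
[... 722 characters left out ...]
 9), (-30, 9), (-22, 9), (-14, 9), (-6, 9), (2, 9), (6, 10), (18, 10), (22, 9), (30, 10), (38, 10), (46, 10), (50, 10), (58, 11), (70, 10), (74, 9), (82, 11), (86, 20), (90, 120), (94, 103), (98, 66), (102, 18), (106, 18)]
side rim x [(-158, 84), (-154, 110), (-150, 69), (-146, 26), (-22, 17), (150, 72), (154, 57), (158, 40)]
side rail y [(-106, 52), (-102, 111), (-22, 12), (-14, 9), (-10, 10), (-6, 17), (-2, 9), (2, 12), (6, 9), (58, 9), (62, 28), (66, 21), (70, 23), (74, 10), (86, 11), (90, 78), (94, 54)]
side rail x [(-154, 113), (-150, 31), (-66, 22), (10, 19), (14, 20), (150, 51), (154, 22)]
[ 0.46312365 -0.30436756  0.32120252] [-0.39921965 -0.59610247 -4.04146774] 0.043433417021930015
```

>>> play_rows(translation=[[-6,12,0],[-10,19,0],[-12.5,24,0],[-12.5,24,0],[-12.5,24,0]], rotation=[[0,0,0],[0,0,0],[0,0,0],[0,0,0],[0,0,0]])

```text
time_s: 7.8
ee_pos: [0.4777, -0.1873, 0.3184]
tcp_rot: [0.545, -3.093, -0.002]
contact_force: [0.8, 0.4, -3.8]
gripper_width: 0.0431
grip_force: 62.3
```

>>> play_rows(translation=[[-12.5,24,0],[-12.5,24,0],[-12.5,24,0],[-12.5,24,0],[-12.5,24,0]], rotation=[[0,0,0],[0,0,0],[0,0,0],[0,0,0],[0,0,0]])

```text
time_s: 8.22
ee_pos: [0.4952, -0.0531, 0.3185]
tcp_rot: [0.546, -3.093, -0.001]
contact_force: [1.3, -0.1, -1.9]
gripper_width: 0.0429
grip_force: 62.3
```

>>> play_rows(translation=[[-12.5,24,0],[-12.5,24,0],[-12.5,24,0],[-12.5,24,0],[-12.5,24,0]], rotation=[[0,0,0],[0,0,0],[0,0,0],[0,0,0],[0,0,0]])

```text
time_s: 8.63
ee_pos: [0.5127, 0.0809, 0.3185]
tcp_rot: [0.546, -3.092, -0.001]
contact_force: [0.7, -0.2, -3.4]
gripper_width: 0.0433
grip_force: 62.3
```

>>> play_rows(translation=[[-12.5,24,0],[-12.5,24,0],[-12.5,24,0],[-10,19,0],[-6,12,0]], rotation=[[0,0,0],[0,0,0],[0,0,0],[0,0,0],[0,0,0]])

```text
time_s: 9.05
ee_pos: [0.5278, 0.1965, 0.3183]
tcp_rot: [0.548, -3.092, -0.001]
contact_force: [-0.1, -0.2, -3.4]
gripper_width: 0.0433
grip_force: 62.3
```

>>> play_rows(translation=[[0,0,0],[0,0,0],[0,0,0],[0,0,0],[0,0,0]], rotation=[[0,0,0.053],[0,0,0.053],[0,0,0],[0,0,0],[0,0,0]])

```text
time_s: 9.47
ee_pos: [0.5283, 0.1938, 0.3191]
tcp_rot: [0.383, -3.118, 0.0]
contact_force: [-0.4, -0.1, -3.3]
gripper_width: 0.0428
grip_force: 62.4
```

```bash
python3 - <<'E'
from meas import *
s=observe();print(s["time_s"],s["ee_pos"],s["contact_force"])
print(R.from_rotvec(s["tcp_rot"]).as_matrix().round(3))
i,W=meas("wrist",(.38,.75,.07,.35),"3");np.savez("wrist3.npz",i=i,w=W)
E
```

```text
9.4667 [0.52833479 0.19382369 0.31908417] [-0.42889179 -0.13781274 -3.28800868]
[[-0.97  -0.242 -0.   ]
 [-0.242  0.97  -0.   ]
 [ 0.     0.    -1.   ]]
wrist handle [ 289   94   62   25 1374] c [450.3 174.3] wh [15.7 43. ] a 12.5 z 161.7
wrist handle [ 291  158   59   22 1241] c [492.6 185.1] wh [15.2 42.3] a 14.0 z 161.6
wrist bar [196  47  34 120 376] c [470.3  83.3] wh [24.5 94. ] a 88.7 z 122.0
wrist bar [231  46 179   3 309] c [406.7 163.5] wh [  1.1 136.8] a 14.1 z 121.6
wrist bar [412  47  35 246 711] c [481.1 280.9] wh [205.8  26.1] a 21.4 z 122.1
wrist bar [ 214   97   76   19 1356] c [462.4 121.9] wh [13.9 59.2] a 13.5 z 122.0
wrist bar [ 349   99   76   20 1355] c [438.2 225.7] wh [14.3 59.4] a 13.4 z 122.0
wrist bar [ 218  153   78   19 1283] c [504.8 134.7] wh [14.4 63. ] a 13.0 z 122.0
wrist bar [ 345  155   77   18 1287] c [480.7 235.4] wh [14.1 62.9] a 14.2 z 121.9
wrist bar [204 168  13 124 317] c [573.1 107.8] wh [111.7   1.3] a 14.1 z 122.1
wrist bar [224 244  19  17 297] c [585.6 130.4] wh [14.5 16.4] a 9.8 z 122.1
wrist bar [398 246  17  17 243] c [550.7 276.6] wh [13.7 14.6] a 15.3 z 121.9
wrist bar [227 288  18   4  57] c [620.5 139.1] wh [ 2.1 15.9] a 14.6 z 121.2
```

View pics/wrist3.png

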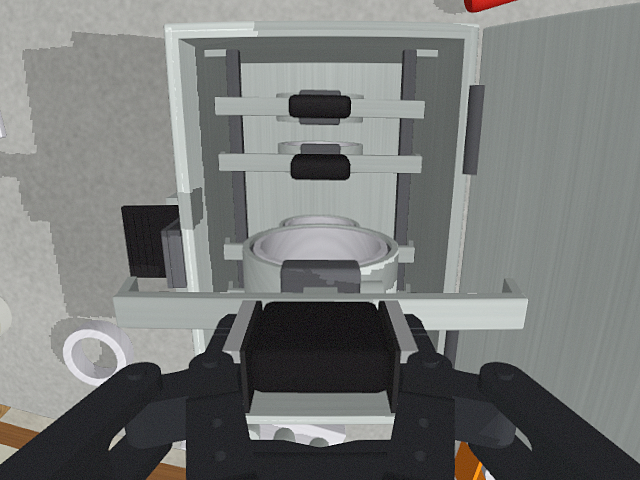

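The wrist view shows ring_a's handle at (320,167), the held crossbar level from (115,310) to (527,310) and the rails at columns 234 and 408, which puts the hanger centred. The gap midpoint is about (530.4, 194.5), so I'll shift 2 mm and descend.

>>> play_rows(translation=[[-1,0.5,5],[-1,0,12],[0,0,16],[0,0,18],[0,0,18]], rotation=[[0,0,0],[0,0,0],[0,0,0],[0,0,0],[0,0,0]])

```text
time_s: 9.93
ee_pos: [0.5304, 0.1948, 0.2492]
tcp_rot: [-0.382, 3.118, 0.0]
contact_force: [-0.5, 0.5, -3.8]
gripper_width: 0.043
grip_force: 62.5
```

>>> play_rows(translation=[[0,0,18],[0,0,18],[0,0,16],[0,0,12],[0,0,8]], rotation=[[0,0,0],[0,0,0],[0,0,0],[0,0,0],[0,0,0]])

```text
time_s: 10.35
ee_pos: [0.5298, 0.1947, 0.1766]
tcp_rot: [0.381, -3.117, 0.0]
contact_force: [0.4, -0.1, -2.5]
gripper_width: 0.0428
grip_force: 62.5
```

>>> play_rows(translation=[[0,0,6],[0,0,5],[0,0,5],[0,0,5],[0,0,5]], rotation=[[0,0,0],[0,0,0],[0,0,0],[0,0,0],[0,0,0]])

```text
time_s: 10.77
ee_pos: [0.5306, 0.195, 0.1521]
tcp_rot: [-0.381, 3.118, 0.0]
contact_force: [-0.4, 0.1, -3.9]
gripper_width: 0.0434
grip_force: 62.5
```

```bash
python3 - <<'E'
from meas import *
s=observe();print(s["time_s"],s["ee_pos"],s["contact_force"],s["moment"])
i,W=meas("wrist",(.38,.75,.07,.35),"4")
E
```

```text
10.7667 [0.53062627 0.19501613 0.15213992] [-0.42720567  0.06802341 -3.89088291] [0.00883909 0.02602205 0.0020014 ]
wrist handle [ 247   63  140   54 7017] c [450.4 174.3] wh [15.9 43.4] a 13.0 z 161.6
wrist handle [ 254  201  129   46 5454] c [492.3 185.3] wh [15.2 43.6] a 13.4 z 161.6
wrist handle [ 253  301  135   27 1757] c [522.9 193.7] wh [ 7.1 46.2] a 14.2 z 162.4
wrist handle [220 314  16   9  95] c [531.9 162.2] wh [1.1 4.8] a 10.2 z 164.2
wrist handle [404 314  16  10  93] c [516.3 225.3] wh [1.4 4.4] a 18.9 z 164.1
wrist handle [ 25 329  18  38 259] c [565.   91.8] wh [16.5  2.6] a 11.8 z 164.3
wrist handle [ 262  393  109   38 3709] c [568.  203.3] wh [16.5 43. ] a 13.2 z 161.4
wrist bar [  72    0   49  298 2854] c [496.2  89. ] wh [125.7   2.6] a 14.1 z 122.2
wrist bar [ 521    0   48  298 2887] c [450.8 273.3] wh [126.4   2.6] a 13.8 z 122.1
wrist bar [ 113   76  138   37 4768] c [462.9 120.8] wh [14.2 56.4] a 12.6 z 122.1
wrist bar [ 382   78  141   41 4829] c [438.1 227.6] wh [14.2 56.8] a 13.1 z 121.9
wrist bar [ 126  184  155   35 4433] c [504.5 136.8] wh [14.6 66.8] a 13.1 z 122.0
wrist bar [ 342  186  169   35 4428] c [482.3 230.8] wh [14.7 73.3] a 13.5 z 121.9
wrist bar [ 255  260  132   32 1176] c [524.1 194. ] wh [15.8 59.7] a 17.0 z 122.6
wrist bar [117 326  16  40 318] c [583.8 110.7] wh [24.9  1.7] a 14.2 z 122.6
wrist bar [508 327  16  40 328] c [538.  295.3] wh [23.9  1.8] a 14.7 z 122.2
wrist bar [ 147  340   63   30 1321] c [583.7 136.9] wh [15.2 30.7] a 12.9 z 121.9
wrist bar [ 434  345   53   29 1030] c [552.2 271.3] wh [15.2 27. ] a 12.2 z 121.6
wrist bar [246 413  28  27 494] c [616.1 184.4] wh [15.3 13.5] a 18.3 z 121.8
wrist bar [361 415  34  25 640] c [602.4 244. ] wh [14.7 16.9] a 8.8 z 121.8
```

View pics/wrist4.png

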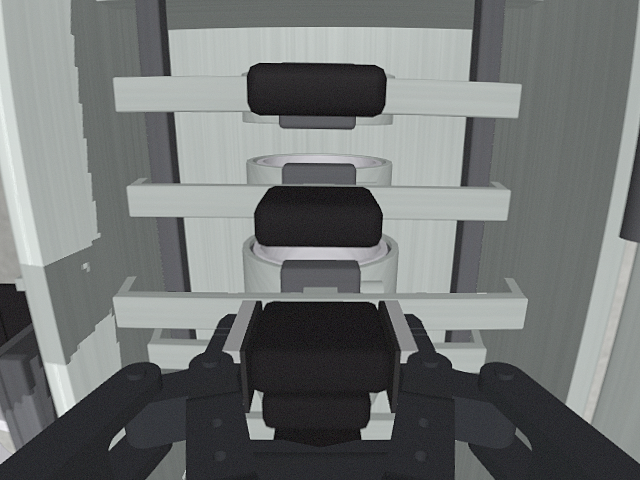

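Everything lines up: the tank midline from the inner walls matches the TCP to 0.1 mm, and it sits about 0.8 mm from the gap middle. The view shows the held bar just above and between its neighbours. I'll lower it the last 26 mm.

>>> play_rows(translation=[[0,0,4],[0,0,4],[0,0,4],[0,0,4],[0,0,3]], rotation=[[0,0,0],[0,0,0],[0,0,0],[0,0,0],[0,0,0]])

```text
time_s: 11.23
ee_pos: [0.5304, 0.195, 0.1328]
tcp_rot: [0.381, -3.118, 0.0]
contact_force: [0.4, -0.1, -3.5]
gripper_width: 0.0437
grip_force: 62.4
```

>>> play_rows(translation=[[0,0,2],[0,0,2],[0,0,1],[0,0,1],[0,0,0]], rotation=[[0,0,0],[0,0,0],[0,0,0],[0,0,0],[0,0,0]])

```text
time_s: 11.65
ee_pos: [0.5304, 0.195, 0.1272]
tcp_rot: [0.381, -3.118, 0.0]
contact_force: [-0.5, -0.0, -2.7]
gripper_width: 0.0433
grip_force: 62.4
```

>>> play_rows(translation=[[0,0,0.5],[0,0,0.5],[0,0,0.5],[0,0,0],[0,0,0]], rotation=[[0,0,0],[0,0,0],[0,0,0],[0,0,0],[0,0,0]])

```text
time_s: 12.07
ee_pos: [0.5305, 0.195, 0.126]
tcp_rot: [-0.381, 3.118, -0.0]
contact_force: [-0.9, -0.0, 0.7]
gripper_width: 0.0434
grip_force: 62.8
```

>>> play_rows(translation=[[0,0,0],[0,0,0],[0,0,0],[0,0,0],[0,0,0]], rotation=[[0,0,0],[0,0,0],[0,0,0],[0,0,0],[0,0,0]], grip=1, squeeze=20)

```text
time_s: 12.48
ee_pos: [0.5305, 0.195, 0.1258]
tcp_rot: [-0.381, 3.118, 0.0]
contact_force: [0.5, -0.1, -0.1]
gripper_width: 0.0858
grip_force: 0.0
```

>>> play_rows(translation=[[0,0,-3],[0,0,-5],[0,0,-8],[0,0,-15],[0,0,-20]], rotation=[[0,0,0],[0,0,0],[0,0,0],[0,0,0],[0,0,0]])

```text
time_s: 12.9
ee_pos: [0.5299, 0.1949, 0.1772]
tcp_rot: [0.381, -3.117, 0.0]
contact_force: [1.0, 0.2, 0.2]
gripper_width: 0.0854
grip_force: 0.0
```

>>> play_rows(translation=[[0,0,-25],[0,0,-25],[0,0,-25],[0,0,-25],[0,0,-20]], rotation=[[0,0,0],[0,0,0],[0,0,0],[0,0,0],[0,0,0]])

```text
time_s: 13.32
ee_pos: [0.5303, 0.195, 0.2996]
tcp_rot: [-0.381, 3.116, 0.0]
contact_force: [0.4, -0.1, 0.5]
gripper_width: 0.0854
grip_force: 0.0
```

```bash
python3 - <<'E'
from meas import *
s=observe();print(s["time_s"],s["ee_pos"],s["contact_force"])
meas("wrist",(.38,.75,.07,.35),"5")
meas("scene",(.38,.65,-.45,-.15),"5")
E
```

```text
13.3167 [0.53034311 0.19497621 0.29962537] [ 0.39000499 -0.11655333  0.48426945]
wrist handle [ 285   89   67   26 1640] c [450.4 174. ] wh [15.8 43.4] a 13.9 z 161.6
wrist handle [ 287  157   65   24 1446] c [492.7 185.1] wh [15.6 43.5] a 13.7 z 161.6
wrist handle [ 290  213   61   23 1312] c [530.5 195.4] wh [16.  42.6] a 13.5 z 161.6
wrist handle [ 288  264   60   22 1187] c [568.3 202.9] wh [15.7 43.3] a 14.3 z 161.5
wrist handle [ 290  316   57   21 1092] c [609.3 213.4] wh [16.1 43.2] a 13.3 z 161.4
wrist bar [284  37  87   3 177] c [405.1 169.3] wh [ 0.7 62.2] a 14.2 z 122.0
wrist bar [ 187   38  267  360 3295] c [552.8 200.9] wh [302.5 191.8] a 14.1 z 122.0
wrist bar [376  38  52   3 101] c [392.1 221.6] wh [ 1.  37.4] a 14.5 z 122.3
wrist bar [ 207   92   80   21 1518] c [462.4 121.8] wh [14.5 59.3] a 13.4 z 122.1
wrist bar [ 350   94   81   21 1513] c [438.3 226.2] wh [14.  59.7] a 12.9 z 121.9
wrist bar [ 211  152   82   20 1441] c [504.9 134.4] wh [14.5 62.5] a 12.7 z 122.0
wrist bar [ 345  153   82   20 1440] c [481.  234.9] wh [14.3 62.6] a 13.6 z 121.9
wrist bar [ 216  203   84   18 1349] c [542.4 146.8] wh [14.2 66.4] a 13.5 z 122.0
wrist bar [ 343  203   82   19 1378] c [518.8 244.4] wh [14.5 64.9] a 13.9 z 121.9
wrist bar [ 217  248  203   20 2568] c [568.5 203. ] wh [ 15.2 166.2] a 12.8 z 121.9
wrist bar [ 221  295  195   19 2475] c [609.6 213.2] wh [ 15.3 166.2] a 13.2 z 121.7
scene handle [172 320  21  21 193] c [ 555.9 -275.1] wh [14.2 40.8] a 20.4 z 161.2
scene bar [150 302  70  76 594] c [ 554.3 -274.6] wh [ 16.1 165.1] a 20.6 z 121.3
```

View pics/wrist5.png

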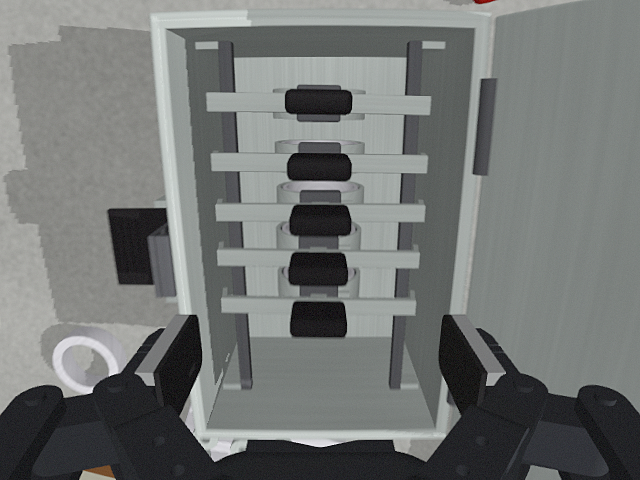

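View pics/scene5.png

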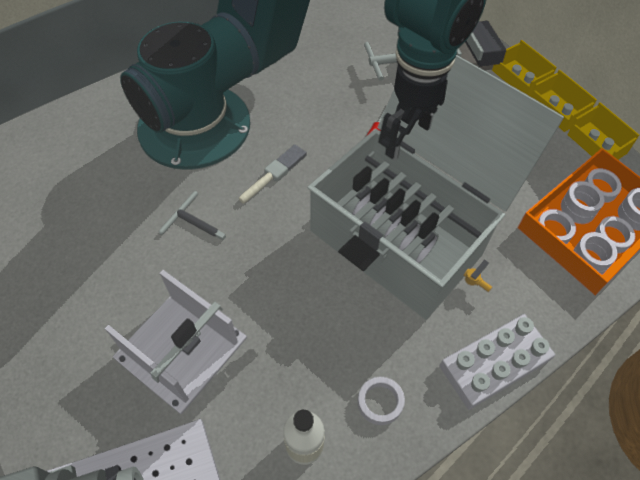

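The new hanger, with its handle at (320,220) in the wrist view, is seated level at z 122. It is square and centred, 38–39 mm from each neighbour; the lid is open and the spare has not moved.

```bash
python3 -c "
from workcell import *
print(hand_in())"
```

```text
the job is handed in; nothing more can be done
None
```

The job is handed in: the lid is open, and the loaded hanger is seated and released in the wide gap, about 38–39 mm from each neighbour. The other hangers moved no more than about 1 mm by camera; the hand-in returned no verdict.

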